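# Spin the jar carousel and brake it on the yellow mark

### The arm

A 6-joint arm with a two-finger parallel gripper is mounted at the origin on the work surface. World frame = base frame: x ahead of the robot, y to its left, z up, the work surface at z = 0. Lengths are in m, angles in rad, forces in N, time in s.
With the tool pointing down it reaches from about 0.325 to 0.775 m from the base axis. Payload 5.5 kg.
Tool frame: the origin (TCP) lies on the centre line of the jaws, within the pads' length; the fingertips stand 8 mm ahead of it and the grasp point (between the pads) lies 11 mm behind it (r.finger_overhang is the distance from the TCP to the fingertips, in m); z points along the fingers, y is the line along which they close (so a half turn about z gives the same grasp; the last joint's range is limited). The gripper opens to 85 mm and grips with 20 to 120 N. Pads are 22 mm wide; open, the fingers measure 114 mm over their backs; the gripper's body (76 mm by 85 mm) begins 54 mm behind the grasp point. The pads swing forward as they close: fully open they stand 13 mm farther back than shut.
Start: joints at [1.225, 0.091, 1.231, -0, 1.82, -0.057], TCP at [0.171, 0.575, 0.239] pointing down, gripper open.
Joint ranges: [-2.87, 2.87], [-0.86, 2.18], [0.17, 2.46], [-1.51, 4.65], [0.06, 2.69], [-2.65, 2.65]. Speed limits (rad/s): [2.57, 2.57, 3.01, 3.14, 3.14, 3.14].

### API

Orientations are given as a rotation vector (axis times angle).
In Python, from cell import r gives the robot as it stands.
- The arm moves only by the tool servo_tool, never from a script. Its argument "rows" is a list of rows, each an object with "gripper": the closure, from -1 (fully open) to 1 (shut); "slide": the shift along the tool's x, y, z each as a share of 4 cm, from -1 to 1, a list of three; "rotation": the turn, a rotation vector about the tool's x, y, z each as a share of 8 degrees, from -1 to 1, a list of three. In form: [{"gripper": gripper, "slide": [dx, dy, dz], "rotation": [rx, ry, rz]}, ...]. A call has 1 to 8 rows; each row shifts and turns the commanded pose from where the row before left it, along the tool's axes as they then stand; what a row does not reach is not made up. A row lasts 1/8 s, in which the tool goes at most 62.5 mm and 10.7 degrees, less where a joint would pass 70% of its speed; a pose out of reach is approached as far as the arm can. A call with a number of a shift or a turn outside -1 to 1 is refused whole. A call with a gripper value outside its range is refused whole. The fingers move at their own pace and stop on an object; "force" is the grip in N (left out, the last holds). Time passes only in rows, so rows that do not move let the fingers close. It gives the time, the measured TCP pose, the force, the opening and the grip force at its end, in the units of the state.
- r.get_obs(): the state, without advancing time (a new reading comes with each control period).
- r.snapshot(name): name is "side" or "top" or "wrist"; returns (picture, depth): 480x640x3 uint8, red, green, blue; 480x640 float32, m along the optical axis (not along the pixel's ray), 0 where there is no reading.
- r.calibration(name): a dict with "fovy" (degrees; the focal length in pixels is half the picture's height over the tangent of half this angle, whatever the lens; pixels are square), "cx", "cy" (the principal point, pixels), "dist" ([k1, k2, p1, p2, k3] as OpenCV has them; the pictures are not rectified), "position" and "attitude" of the camera in the world; the wrist camera has in their place "hand_eye" (4x4, takes a point from camera to tool coordinates, whose origin is the TCP and whose axes are the flange's). Camera axes: x right, y up, looking along -z (the intrinsics and any distortion apply to the point x, -y, -z); pixel columns grow to the right and rows downward; lengths in m; the calibration is good to about 2 mm. A picture is of the moment at which its call begins: read the wrist's pose just before it. calibration takes no time and is no camera call.
- r.hand_in(): hands the job in; it is judged then, once.
Trained networks look in the newest picture that a camera, given by its name, has taken for a name from the list of things; names that differ only in an ending like _2 or _b are one class to them, and where a whole thing is asked for, a point or a joint stands for the part that bears it (a point fixed in the world has none). Each returns a list of dicts, best first, with "score" (0 to 1); they miss things now and then, are a little off and sometimes report something else, mostly with a low value. They report only what shows in the picture. A call takes as long as a camera call.
- r.outline_of(thing, camera): "pixels" (480x640 bool, what is visible of it) and "bbox" ([left, top, right, bottom] in pixels, round what is visible of it).
The state is a dict: "time_s": time; "q": joint angles; "joint_velocities": joint speeds; "joint_efforts": joint torques, N m; "position": TCP position; "tool_rot": TCP orientation; "contact_force": force on the tool from outside, world axes, zero at the start; "wrist_torque": the same for the moment, N m; "gripper_width": opening from 0.0 (shut) to 1.0 (fully open); "finger_force": force on a finger pad.
Only numpy, scipy, OpenCV 4.12 (cv2) and the standard library are available. Lean on these libraries where they do the work, as an engineer would, in place of code of your own. Each camera call takes 0.05 s, during which the arm holds its last target. There are 200 camera calls.

### The job

Flick the jar carousel on the market table anticlockwise (seen from above) with a fingertip, so that it spins on freely by itself, and let its yellow-lidded jar go past the red pointer at least once. When that jar comes round to the pointer again, brake the still turning wheel with a fingertip on its rim so that it stands still with the yellow mark at the pointer, then take the hand away. Use fingertips only and never turn the wheel backwards, do not shift or lift the carousel, and leave the other jars, the loose lid and the spoon where they are.

Things in the scene. Friction and masses are not known exactly. Their poses are not given: they have to be found in the camera images.
- carousel: jar carousel standing on the table: heavy (3 kg) dark wooden foot, 250 mm across, 16 mm thick, not fastened down; origin at the centre of its underside, on the wheel's vertical axis; its +x axis points along the arm that carries the pointer
- pointer_tip (a point): tip of the red pointer of the carousel: an arrow on a red block beside the wheel's rim, 45 mm above the table, pointing in at the axis. The pointer stands 178 to 213 mm from the axis, 36 mm wide, its top 47 mm above the table
- mark (a point): middle of the yellow stripe (22 mm wide, flush) across the wheel's rim, 150 mm from the axis, 45 mm above the table, straight outside the yellow-lidded jar. At the pointer it is 28 mm from the tip, in line with the axis. The rim's top, from 116 to 168 mm from the axis, is a bare flat black rubber band all round, to brake on
- hub_top (a point): top of the brass hub (36 mm across) on the wheel's axis, 59 mm above the table. The wheel: a disc 340 mm across, 15 mm thick, top 45 mm above the table. Four small jars, locked in it, stand 85 mm from the axis, 90 degrees apart, 48 mm across, tops 87 mm above the table: yellow lid at the mark, then anticlockwise red, white, green; between them the disc is bare
- wheel (a joint): angle of the wheel on its free bearing, rad: 0 and every whole turn (2 pi) when the mark stands at the pointer, growing anticlockwise from above, no stops, counting on over the turns. About 1.2 kg, inertia 0.02 kg m2 (varies). Spun at 2.5 rad/s it coasts for over 20 s, slowing steadily; a few newtons pressed down on the rim stop it almost at once. At rest it stays put
- jar_tomato: big jar of tomato sauce, yellow lid, 100 mm across, 150 mm tall; loose bystander, origin at the centre of its underside
- jar_pickle: big jar of pickles, white lid, 100 mm across, 160 mm tall; loose bystander, origin at the centre of its underside
- jar_carrot: orange jar, green lid, 80 mm across, 100 mm tall; loose bystander, origin at the centre of its underside
- jar_mushroom: brown jar, red lid, 84 mm across, 110 mm tall; loose bystander, origin at the centre of its underside
- jar_plum: small dark jar, white lid, 64 mm across, 65 mm tall, near the carousel; loose bystander, origin at the centre of its underside
- jar_lid: loose red jar lid, 66 mm across, 12 mm thick, near the carousel; loose bystander, origin at the centre of its underside
- spoon: tasting spoon, 170 mm long, lying flat; loose bystander, origin on its underside

How it is judged:
By the outcome, as a careful person would: the job done as asked, in the order asked, and still so for the second after the job is handed in, with the robot touching nothing.
It also fails if it takes over 64 s, if anything falls off the work surface, if the arm or the gripper's body presses on something with over 40 N, if the wrist force passes 120 N, or if a joint passes its speed limit or range.

## Working session

There is one attempt and no reset: what is moved stays moved. The work goes in short steps, Python scripts to look and compute and a tool call to move; the robot and the scene stay as the last step left them, time stands still between calls to the robot, and variables do not carry over. Pictures are saved under pics/ and viewed, at most 10 in all, crops included, and the job is handed in when it is done.

Besides the shell and the picture viewer there is one more tool, called after "Request:" as name(argument=value, ...) on one line, values as JSON. servo_tool: Moves the arm, as the interface text tells. Its arguments: {"type":"object","properties":{"rows":{"type":"array","items":{"type":"object","properties":{"gripper":{"type":"number"},"slide":{"type":"array","items":{"type":"number","minimum":-1,"maximum":1}},"rotation":{"type":"array","items":{"type":"number","minimum":-1,"maximum":1}}}}},"force":{"type":"number"}},"required":["rows"]}

```bash
mkdir -p pics; ls
cat > h.py <<'E'
import numpy as np, cv2
from scipy.spatial.transform import Rotation as R
from cell import r
def cam(name):
    c=r.calibration(name); f=240/np.tan(np.radians(c["fovy"])/2)
    K=np.array([[f,0,c["cx"]],[0,f,c["cy"]],[0,0,1.]]); 
    return c,K,np.array(c["dist"],float)
def pose(name):
    c=r.calibration(name)
    if name=="wrist":
        o=r.get_obs(); T=np.eye(4); T[:3,:3]=R.from_rotvec(o["tool_rot"]).as_matrix(); T[:3,3]=o["position"]
        H=T@np.array(c["hand_eye"]); return H[:3,:3],H[:3,3]
    a=np.array(c["attitude"],float)
    if a.shape==(3,3): M=a
    elif a.size==3: M=R.from_rotvec(a).as_matrix()
    else: M=R.from_quat(a).as_matrix()
    return M,np.array(c["position"])
def onplane(name,uv,z,P=None):
    c,K,d=cam(name); M,p=P or pose(name)
    u=cv2.undistortPoints(np.array(uv,float).reshape(-1,1,2),K,d).reshape(-1,2)
    D=np.c_[u[:,0],-u[:,1],-np.ones(len(u))]@M.T
    return p+D*((z-p[2])/D[:,2])[:,None]
E
python3 - <<'E'
from h import *
print(r.calibration("top")); print(r.calibration("side")); print(r.get_obs())
for n in ("top","side"):
    im,d=r.snapshot(n); cv2.imwrite(f"pics/{n}0.png",im[:,:,::-1])
    if n=="top":
        for t,z in [("pointer_tip",.046),("mark",.045),("hub_top",.059),("wheel",.045),("carousel",0.016),("jar_plum",.065),("jar_lid",.012),("spoon",0),("jar_tomato",.15),("jar_pickle",.16),("jar_carrot",.1),("jar_mushroom",.11)]:
            for o in r.outline_of(t,n)[:2]:
                ys,xs=np.nonzero(o["pixels"]); print(t,round(o["score"],2),o["bbox"],onplane(n,[[xs.mean(),ys.mean()]],z)[0].round(3))
E
```

```text
pics
{'fovy': 46.08316534708413, 'cx': 321.8789157266632, 'cy': 239.29426693861836, 'dist': array([-0.06875425,  0.        ,  0.        ,  0.        ,  0.        ]), 'position': array([ 0.30336302, -0.009412  ,  1.61299751]), 'attitude': array([ 0.1151456 , -0.11400657, -1.5844987 ])}
{'fovy': 46.51962985576116, 'cx': 319.19790724576694, 'cy': 247.90057851147526, 'dist': array([-0.09732303,  0.        ,  0.        ,  0.        ,  0.        ]), 'position': array([ 0.06076088, -1.27898058,  0.85329326]), 'attitude': array([ 1.04786842, -0.17129785, -0.32509459])}
{'time_s': 0.0, 'q': array([ 1.22529114e+00,  9.18990830e-02,  1.23193417e+00,  3.22187876e-05,
        1.81978423e+00, -5.66909966e-02]), 'joint_velocities': array([-1.01330419e-03, -9.86480455e-04,  5.80497977e-04, -7.50005810e-05,
       -5.71641389e-04, -1.10797145e-03]), 'joint_efforts': array([ 1.23957325e-04, -4.58744752e+01, -4.18011189e+01, -1.49286675e-04,
        1.19543384e-02, -2.14737207e-05]), 'position': array([0.17078366, 0.57489686, 0.2380995 ]), 'tool_rot': array([-4.52018038e-01, -3.10846282e+00,  3.1062683
[... 388 characters left out ...]
63 [235.0, 169.9, 352.2, 290.8] [0.562 0.069 0.045]
carousel 0.91 [233.9, 160.8, 352.7, 288.3] [0.57  0.07  0.016]
jar_plum 0.6 [235.4, 168.2, 354.0, 292.1] [0.56  0.068 0.065]
jar_lid 0.69 [352.3, 254.5, 375.5, 279.3] [ 0.455 -0.131  0.012]
spoon 0.83 [444.3, 294.9, 478.5, 344.1] [ 0.297 -0.402  0.   ]
spoon 0.41 [122.5, 246.1, 171.5, 286.1] [0.469 0.501 0.   ]
jar_tomato 0.68 [479.0, 251.1, 527.1, 292.5] [ 0.428 -0.478  0.15 ]
jar_pickle 0.77 [124.0, 244.8, 173.2, 286.1] [0.452 0.449 0.16 ]
jar_pickle 0.16 [445.3, 195.9, 485.0, 233.2] [ 0.574 -0.39   0.16 ]
jar_carrot 0.92 [137.5, 208.5, 176.2, 238.5] [0.579 0.443 0.1  ]
jar_mushroom 0.83 [447.3, 197.9, 484.8, 232.7] [ 0.583 -0.403  0.11 ]
```

Run:
```python
import cv2,numpy as np
a=cv2.imread("pics/top0.png"); c=cv2.resize(a[130:330,190:430],(720,600),interpolation=cv2.INTER_CUBIC); cv2.imwrite("pics/topc.png",c)
```

```text
(no output)
```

View pics/topc.png

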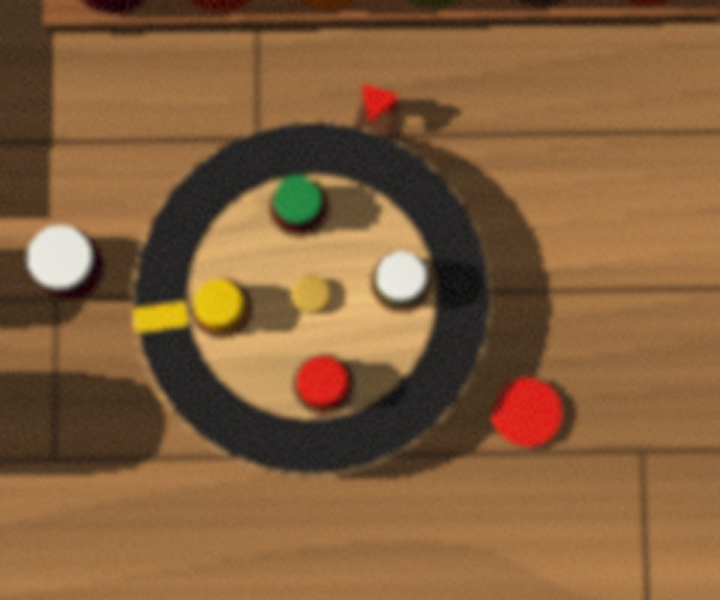

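View pics/side0.png

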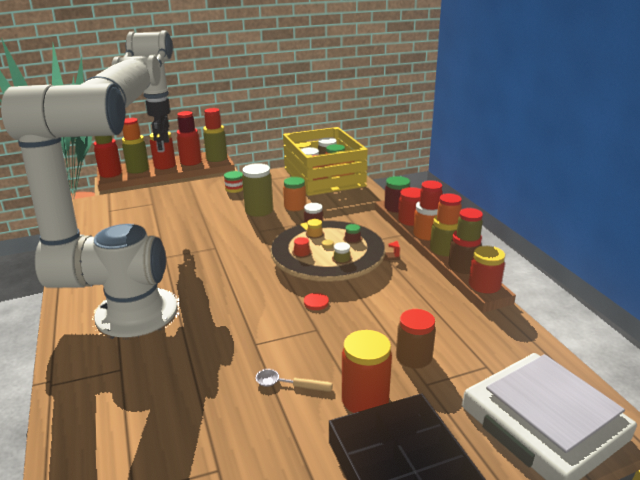

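The top view shows the hub at about crop (311,294) and the pointer at (378,102). The yellow stripe is at (160,317), the plum jar at (62,258) and the lid at (530,412). The side camera sees the whole wheel, and the arm is well clear of it.

```bash
cat >> h.py <<'E'
def masks(im):
    h=cv2.cvtColor(im,cv2.COLOR_RGB2HSV).astype(int); H,S,V=h[...,0],h[...,1],h[...,2]
    return dict(yellow=(H>22)&(H<34)&(S>170)&(V>100),red=((H<6)|(H>174))&(S>190)&(V>110),green=(H>50)&(H<85)&(S>110)&(V>40))
OFF=dict(yellow=0,red=np.pi/2,green=-np.pi/2,stripe=0)
def lids(name,im,C,P=None):
    """angle estimates (world, of the mark) and lid centres per colour"""
    out={}; P=P or pose(name)
    for k,m in masks(im).items():
        ys,xs=np.nonzero(m)
        if len(xs)==0: continue
        for kk,z,r0,r1 in [(k,.087,.055,.113)]+([("stripe",.045,.118,.170)] if k=="yellow" else []):
            X=onplane(name,np.c_[xs,ys],z,P)[:,:2]; d=np.hypot(*(X-C).T); s=(d>r0)&(d<r1)
            if s.sum()<12: continue
            v=X[s].mean(0); a=np.arctan2(*(v-C)[::-1])-OFF[kk]
            out[kk]=(int(s.sum()),v.round(4),round(float(np.degrees(a))%360,1))
    return out
E
python3 - <<'E'
from h import *
top=cv2.imread("pics/top0.png")[:,:,::-1].copy(); side=cv2.imread("pics/side0.png")[:,:,::-1].copy()
P=lambda u,v:[190+u/3,130+v/3]
print("hub",onplane("top",[P(311,294)],.059), "tipregion",onplane("top",[P(364,120),P(364,84),P(398,98)],.047).round(3),"lid",onplane("top",[P(530,412)],.012),"plum",onplane("top",[P(61,258)],.065))
print("side hub",onplane("side",[[328,244]],.059))
# rim ellipse from dark ring
g=cv2.cvtColor(top,cv2.COLOR_RGB2HSV)[...,2]; m=((g<60)).astype(np.uint8); m[:165]=0;m[:,:230]=0;m[292:]=0;m[:,360:]=0
n,l,st,_=cv2.connectedComponentsWithStats(m); i=1+st[1:,4].argmax(); c=cv2.convexHull(np.argwhere(l==i)[:,::-1].astype(np.int32))
X=onplane("top",c.reshape(-1,2),.045)[:,:2]; print("ring",cv2.minEnclosingCircle(X.astype(np.float32)))
C=onplane("top",[P(311,294)],.059)[0,:2]
for n,im in (("top",top),("side",side)):
    print(n,lids(n,im,C))
m=masks(top)["red"]; ys,xs=np.nonzero(m); X=onplane("top",np.c_[xs,ys],.047)[:,:2]; d=np.hypot(*(X-C).T); s=(d>.17)&(d<.23)&(X[:,0]>C[0]+.1)
print("ptr",s.sum(),X[s].mean(0),np.degrees(np.arctan2(*(X[s].mean(0)-C)[::-1])))
m=masks(side)["red"]; ys,xs=np.nonzero(m); X=onplane("side",np.c_[xs,ys],.04)[:,:2]; d=np.hypot(*(X-C).T); s=(d>.15)&(d<.25)&(X[:,0]>C[0]+.1)
print("ptr side",s.sum(),X[s].mean(0),np.degrees(np.arctan2(*(X[s].mean(0)-C)[::-1])))
E
```

```text
hub [[0.56439656 0.06805184 0.059     ]] tipregion [[ 0.734  0.017  0.047]
 [ 0.769  0.016  0.047]
 [ 0.755 -0.016  0.047]] lid [[ 0.45522423 -0.13641639  0.012     ]] plum [[0.60147073 0.30084835 0.065     ]]
side hub [[0.5637518  0.05790023 0.059     ]]
ring ((0.5718603730201721, 0.06575126945972443), 0.16989441215991974)
top {'yellow': (204, array([0.5543, 0.1522]), 96.8), 'stripe': (154, array([0.5485, 0.2104]), 96.4), 'red': (222, array([0.48  , 0.0584]), 96.5), 'green': (197, array([0.6495, 0.0791]), 97.4)}
side {'yellow': (26, array([0.557 , 0.1442]), 95.5), 'stripe': (19, array([0.5799, 0.2121]), 83.8), 'green': (67, array([0.6501, 0.0806]), 98.3)}
ptr 89 [0.75300516 0.00505293] -18.470311784592823
ptr side 28 [0.75942063 0.01492475] -15.238354625060584
```

Request:
servo_tool(rows=[{"gripper": 1,"slide": [0,0,-0.5],"rotation": [0,0,-1]},{"gripper": 1,"slide": [0,0,-0.5],"rotation": [0,0,-1]},{"gripper": 1,"slide": [-0.65,-0.97,0],"rotation": [0,0,-0.06]},{"gripper": 1,"slide": [-0.65,-0.97,0],"rotation": [0,0,0]},{"gripper": 1,"slide": [-0.65,-0.97,0],"rotation": [0,0,0]},{"gripper": 1,"slide": [-0.65,-0.97,0],"rotation": [0,0,0]},{"gripper": 1,"slide": [-0.65,-0.97,0],"rotation": [0,0,0]},{"gripper": 1,"slide": [-0.65,-0.97,0],"rotation": [0,0,0]}])

```text
time_s: 1.7
position: [0.3269, 0.3406, 0.2795]
tool_rot: [0.002, 3.141, 0.001]
contact_force: [0.7, -0.1, -0.4]
gripper_width: 0.004
finger_force: 0.0
```

Request:
servo_tool(rows=[{"gripper": 1,"slide": [-0.65,-0.97,0]},{"gripper": 1,"slide": [-0.65,-0.97,0]},{"gripper": 1,"slide": [-0.65,-0.97,0]},{"gripper": 1,"slide": [-0.65,-0.97,0]},{"gripper": 1,"slide": [-0.65,-0.97,0]},{"gripper": 1,"slide": [0,0,0]},{"gripper": 1,"slide": [0,0,0]}])

```text
invalid input at $.rows[0]: expected keys gripper, slide, rotation
```

Run:
```python
from h import *
o=r.get_obs(); print(o["time_s"],o["position"],o["gripper_width"],r.finger_overhang,R.from_rotvec(o["tool_rot"]).as_matrix().round(3)); P=pose("wrist")
im,d=r.snapshot("wrist"); cv2.imwrite("pics/w1.png",im[:,:,::-1]); t,_=r.snapshot("top"); cv2.imwrite("pics/t1.png",t[:,:,::-1]);s,_=r.snapshot("side"); cv2.imwrite("pics/s1.png",s[:,:,::-1])
C=np.array([.565,.068])
print(P, lids("wrist",im,C,P)); print(lids("top",t,C)); print(lids("side",s,C)); print(r.calibration("wrist"))
```

```text
1.7 [0.32690686 0.34062116 0.27946075] 0.0041094674765092985 0.008 [[-1.     0.001  0.001]
 [ 0.001  1.     0.   ]
 [-0.001  0.    -1.   ]]
(array([[ 1.82279246e-03, -9.54990390e-01, -2.96631138e-01],
       [ 9.99998339e-01,  1.74007293e-03,  5.42884700e-04],
       [-2.28985851e-06, -2.96631635e-01,  9.54991976e-01]]), array([0.2525722 , 0.33923368, 0.41316456])) {'red': (452, array([0.4639, 0.0882]), 78.7)}
{'yellow': (201, array([0.5542, 0.1523]), 97.3), 'stripe': (161, array([0.5486, 0.2107]), 96.5), 'red': (223, array([0.4801, 0.0585]), 96.4), 'green': (198, array([0.6495, 0.0787]), 97.3)}
{'yellow': (30, array([0.557 , 0.1443]), 96.0), 'stripe': (23, array([0.5798, 0.2122]), 84.1), 'green': (67, array([0.6501, 0.0794]), 97.6)}
{'fovy': 67.68375904028422, 'cx': 320.524996231478, 'cy': 235.31437235135022, 'dist': array([-0.00786482,  0.        ,  0.        ,  0.        ,  0.        ]), 'hand_eye': array([[-8.23009215e-04,  9.55153812e-01,  2.96108964e-01,
         7.42545352e-02],
       [ 9.99999596e-01,  6.78904469e-04,  5.89481280e-04,
        -1.40862462e-03],
       [ 3.62015592e-04,  2.96109330e-01, -9.55153984e-01,
        -1.33745073e-01],
       [ 0.00000000e+00,  0.00000000e+00,  0.00000000e+00,
         1.00000000e+00]])}
```

View pics/w1.png

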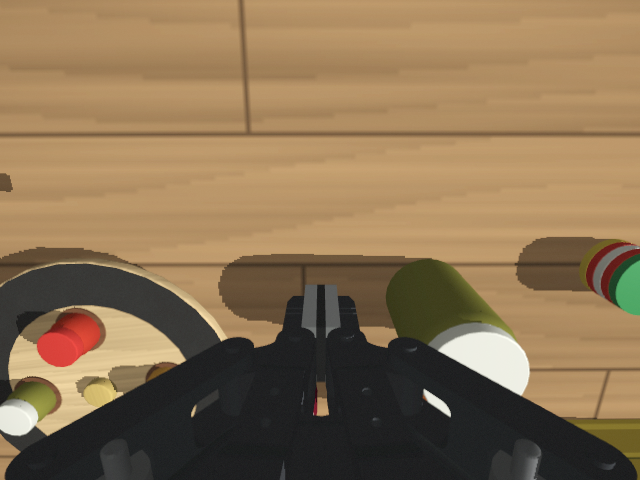

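View pics/t1.png

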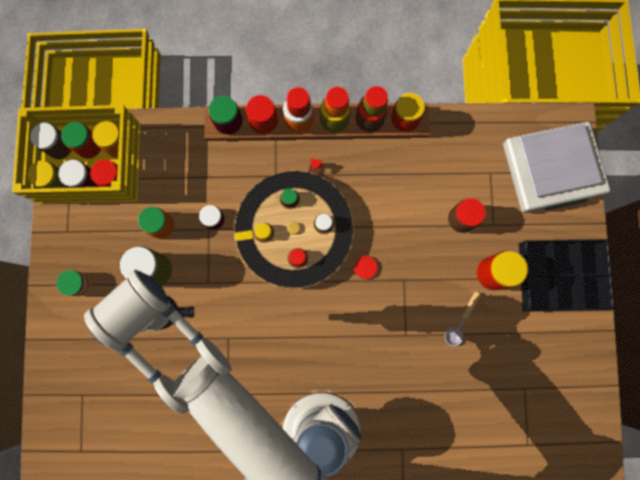

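The wrist view looks back toward the base and doesn't show the pointer. The top view shows the wheel unobstructed, with the pointer at (316,165) and the yellow stripe at (243,236), so I'll carry on with that one.

Request:
servo_tool(rows=[{"gripper": 1,"slide": [-0.64,-0.953,0.3],"rotation": [0,0,0]},{"gripper": 1,"slide": [-0.64,-0.953,0.3],"rotation": [0,0,0]},{"gripper": 1,"slide": [-0.64,-0.953,0.3],"rotation": [0,0,0]},{"gripper": 1,"slide": [-0.64,-0.953,0.3],"rotation": [0,0,0]},{"gripper": 1,"slide": [-0.64,-0.953,0.3],"rotation": [0,0,0]},{"gripper": 1,"slide": [-0.64,-0.953,0.3],"rotation": [0,0,0]},{"gripper": 1,"slide": [0,0,0],"rotation": [0,0,0]},{"gripper": 1,"slide": [0,0,0],"rotation": [0,0,0]}])

```text
time_s: 2.85
position: [0.4794, 0.1142, 0.2074]
tool_rot: [-0.001, -3.141, -0.001]
contact_force: [0.6, 0.2, -0.2]
gripper_width: 0.004
finger_force: 0.0
```

Run:
```python
from h import *
o=r.get_obs(); print(o["time_s"],o["position"]); P=pose("wrist")
im,d=r.snapshot("wrist"); cv2.imwrite("pics/w2.png",im[:,:,::-1]); t,_=r.snapshot("top"); cv2.imwrite("pics/t2.png",t[:,:,::-1]);s,_=r.snapshot("side"); cv2.imwrite("pics/s2.png",s[:,:,::-1])
C=np.array([.565,.068])
print(lids("wrist",im,C,P)); print(lids("top",t,C)); print(lids("side",s,C))
cv2.imwrite("pics/m2.png",np.hstack([x[90:360,170:490,::-1] for x in (t,s)]))
```

```text
2.85 [0.47941084 0.11419246 0.20741486]
{'red': (404, array([0.4586, 0.0681]), 90.0)}
{'red': (138, array([0.482 , 0.0512]), 101.4), 'green': (197, array([0.6495, 0.0787]), 97.2)}
{'yellow': (31, array([0.557 , 0.1442]), 96.0), 'stripe': (23, array([0.5811, 0.2126]), 83.6), 'green': (68, array([0.65  , 0.0803]), 98.2)}
```

View pics/m2.png

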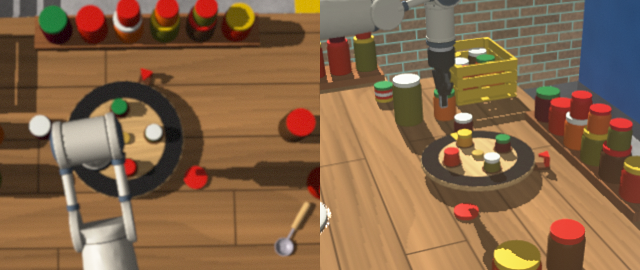

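View pics/w2.png

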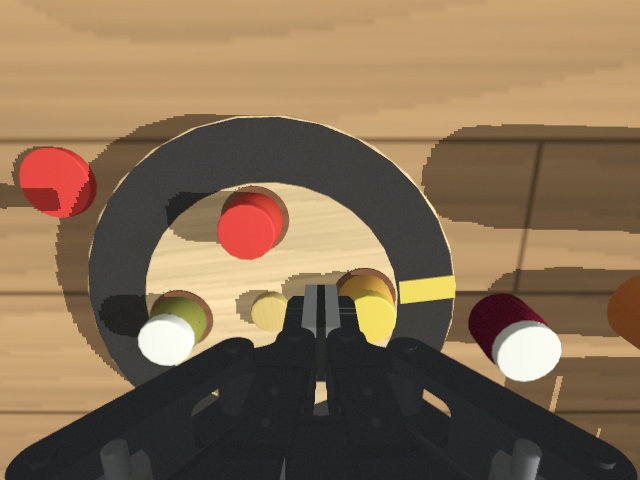

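Request:
servo_tool(rows=[{"gripper": 1,"slide": [0,0,0.87],"rotation": [0,0,0]},{"gripper": 1,"slide": [0,0,0.87],"rotation": [0,0,0]},{"gripper": 1,"slide": [0,0,0.87],"rotation": [0,0,0]},{"gripper": 1,"slide": [0,0,0.87],"rotation": [0,0,0]},{"gripper": 1,"slide": [0,0,0],"rotation": [0,0,0]}])

```text
time_s: 3.62
position: [0.4774, 0.1137, 0.0655]
tool_rot: [0.001, -3.136, 0.001]
contact_force: [-0.1, 0.3, 0.9]
gripper_width: -0.0
finger_force: 0.0
```

Run:
```python
from h import *
o=r.get_obs(); print(o["time_s"],o["position"]); P=pose("wrist")
im,d=r.snapshot("wrist"); cv2.imwrite("pics/w3.png",im[:,:,::-1])
```

```text
3.625 [0.47744616 0.11369898 0.06550776]
```

View pics/w3.png

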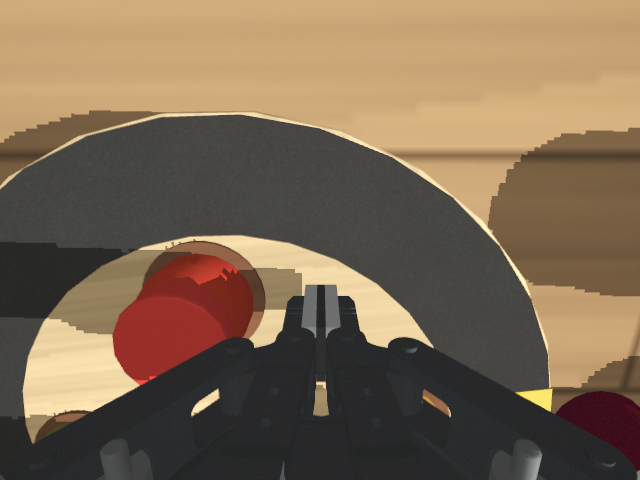

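The closed fingertip sits between the red and yellow jars, with a clear gap to the red jar on the left. Now the flick.

Request:
servo_tool(rows=[{"gripper": 1,"slide": [-0.08,-0.25,0],"rotation": [0,0,0]},{"gripper": 1,"slide": [-0.05,-0.19,0],"rotation": [0,0,0]},{"gripper": 1,"slide": [0.05,-0.255,0],"rotation": [0,0,0]},{"gripper": 1,"slide": [0.04,-0.38,0],"rotation": [0,0,0]},{"gripper": 1,"slide": [-0.04,-0.49,0],"rotation": [0,0,0]},{"gripper": 1,"slide": [-0.18,-0.54,0],"rotation": [0,0,0]},{"gripper": 1,"slide": [-0.31,-0.475,0],"rotation": [0,0,0]},{"gripper": 1,"slide": [0,0,-1],"rotation": [0,0,0]}])

```text
time_s: 4.68
position: [0.5002, 0.0075, 0.1047]
tool_rot: [-0.006, -3.134, 0.001]
contact_force: [0.4, -0.8, 0.5]
gripper_width: -0.002
finger_force: 0.0
```

Request:
servo_tool(rows=[{"gripper": 1,"slide": [0.3,0.2,-1],"rotation": [0,0,0]},{"gripper": 1,"slide": [0.5,0.6,-0.3],"rotation": [0,0,0]}])

```text
time_s: 4.92
position: [0.4711, 0.0403, 0.1632]
tool_rot: [0.007, 3.137, -0.001]
contact_force: [-0.0, 0.8, -0.3]
gripper_width: 0.003
finger_force: 0.0
```

```bash
cat >> h.py <<'E'
C0=np.array([.565,.068])
def track(tag,n=3):
    res=[]
    for i in range(n):
        for cam_ in ("top","side"):
            t=r.get_obs()["time_s"]; im,_=r.snapshot(cam_); L=lids(cam_,im,C0)
            cv2.imwrite(f"pics/{tag}_{i}_{cam_}.png",im[:,:,::-1])
            print(round(t,3),cam_,{k:(v[0],v[2]) for k,v in L.items()})
    o=r.get_obs(); print(o["time_s"],o["position"].round(4))
E
python3 -c "
from h import *
track('a',3)"
```

```text
4.925 top {'stripe': (75, 204.2), 'red': (138, 210.2), 'green': (24, 203.3)}
4.975 side {'yellow': (24, 222.7), 'red': (54, 214.8), 'green': (71, 211.1)}
5.025 top {'stripe': (57, 219.9), 'red': (206, 218.8)}
5.075 side {'yellow': (22, 232.9), 'red': (52, 225.2), 'green': (72, 222.7)}
5.125 top {'stripe': (143, 230.8), 'red': (208, 230.4)}
5.175 side {'yellow': (27, 242.4), 'red': (63, 237.0), 'green': (75, 234.6)}
5.225 [0.4702 0.041  0.1591]
```

Request:
servo_tool(rows=[{"gripper": 1,"slide": [0.6,0.35,0.2],"rotation": [0,0,0]},{"gripper": 1,"slide": [0.58,0.32,0.5],"rotation": [0,0,0]},{"gripper": 1,"slide": [0,0,0.9],"rotation": [0,0,0]},{"gripper": 1,"slide": [0,0,0.5],"rotation": [0,0,0]},{"gripper": 1,"slide": [0,0,0.0],"rotation": [0,0,0]}])

```text
time_s: 5.85
position: [0.4217, 0.068, 0.0734]
tool_rot: [-0.003, -3.136, 0.001]
contact_force: [0.1, 0.2, 0.4]
gripper_width: -0.006
finger_force: 0.0
```

```bash
python3 -c "
from h import *
track('b',3)"
```

```text
5.85 top {'yellow': (197, 312.4), 'stripe': (163, 313.3), 'red': (207, 313.5), 'green': (108, 317.5)}
5.9 side {'yellow': (54, 312.3), 'stripe': (59, 320.9), 'red': (39, 314.7), 'green': (75, 318.6)}
5.95 top {'yellow': (203, 323.3), 'stripe': (165, 324.2), 'red': (205, 324.6), 'green': (186, 323.7)}
6.0 side {'yellow': (51, 325.9), 'stripe': (82, 341.5), 'red': (19, 322.8), 'green': (76, 330.0)}
6.05 top {'yellow': (212, 334.2), 'stripe': (160, 335.0), 'red': (204, 335.2), 'green': (203, 333.7)}
6.1 side {'yellow': (68, 337.2), 'stripe': (89, 358.8), 'red': (16, 333.0), 'green': (75, 340.3)}
6.15 [0.4239 0.0687 0.0772]
```

Request:
servo_tool(rows=[{"gripper": 1,"slide": [0,0,0],"rotation": [0,0,0]},{"gripper": 1,"slide": [0,0,0],"rotation": [0,0,0]},{"gripper": 1,"slide": [0,0,0],"rotation": [0,0,0]},{"gripper": 1,"slide": [0,0,0],"rotation": [0,0,0]},{"gripper": 1,"slide": [0,0,0],"rotation": [0,0,0]},{"gripper": 1,"slide": [0,0,0],"rotation": [0,0,0]},{"gripper": 1,"slide": [0,0,0],"rotation": [0,0,0]},{"gripper": 1,"slide": [0,0,0],"rotation": [0,0,0]}])

```text
time_s: 7.15
position: [0.4232, 0.0687, 0.0761]
tool_rot: [0.002, 3.142, -0.0]
contact_force: [0.3, 0.3, -0.2]
gripper_width: -0.001
finger_force: 0.0
```

Request:
servo_tool(rows=[{"gripper": 1,"slide": [0,0,0],"rotation": [0,0,0]},{"gripper": 1,"slide": [0,0,0],"rotation": [0,0,0]},{"gripper": 1,"slide": [0,0,0],"rotation": [0,0,0]},{"gripper": 1,"slide": [0,0,0],"rotation": [0,0,0]},{"gripper": 1,"slide": [0,0,0],"rotation": [0,0,0]},{"gripper": 1,"slide": [0,0,0],"rotation": [0,0,0]},{"gripper": 1,"slide": [0,0,0],"rotation": [0,0,0]},{"gripper": 1,"slide": [0,0,0],"rotation": [0,0,0]}])

```text
time_s: 8.15
position: [0.4232, 0.0687, 0.0761]
tool_rot: [0.002, 3.142, -0.0]
contact_force: [-0.1, -0.3, 0.6]
gripper_width: 0.001
finger_force: 0.0
```

```bash
python3 -c "
from h import *
track('c',4)"
```

```text
8.15 top {'red': (215, 181.6), 'green': (194, 183.0)}
8.2 side {'yellow': (30, 200.9), 'red': (38, 190.9), 'green': (67, 186.4)}
8.25 top {'red': (214, 190.6), 'green': (194, 192.2)}
8.3 side {'yellow': (29, 207.2), 'red': (40, 200.8), 'green': (69, 195.3)}
8.35 top {'red': (210, 199.9), 'green': (198, 200.8)}
8.4 side {'yellow': (22, 215.6), 'red': (37, 210.0), 'green': (68, 203.6)}
8.45 top {'stripe': (95, 210.6), 'red': (212, 209.0), 'green': (169, 208.5)}
8.5 side {'yellow': (24, 223.6), 'red': (52, 215.7), 'green': (72, 212.2)}
8.55 [0.4232 0.0687 0.0761]
```

Request:
servo_tool(rows=[{"gripper": 1,"slide": [0,0,0.25],"rotation": [0,0,0]},{"gripper": 1,"slide": [0,0,0.18],"rotation": [0,0,0]},{"gripper": 1,"slide": [0,0,0],"rotation": [0,0,0]}])

```text
time_s: 8.93
position: [0.4224, 0.0687, 0.0576]
tool_rot: [-0.002, -3.139, 0.0]
contact_force: [0.3, 0.2, 0.3]
gripper_width: 0.002
finger_force: 0.0
```

```bash
cat > p.py <<'E'
from h import *
T=[5.025,5.125,5.95,6.05,8.15,8.25,8.35,8.45]; A=[219.3,230.6,324,334.6,542.3,551.4,560.4,568.8]
for i in range(3):
    t=r.get_obs()["time_s"]; im,_=r.snapshot("top"); L=lids("top",im,C0); a=np.mean([v[2] for v in L.values()]); T.append(t); A.append(a+360)
    print(round(t,3),{k:(v[0],v[2]) for k,v in L.items()})
T=np.array(T);A=np.array(A)
for s,dg in ((slice(2,None),2),(slice(None),2),(slice(None),3)):
    p=np.polyfit(T[s]-9,A[s],dg); print(p.round(2),(np.polyval(p,T[s]-9)-A[s]).round(1))
    for tt in np.arange(9.5,11,.05):
        a=np.polyval(p,tt-9)
        if 690<a<706: print("  ",round(tt,3),a.round(1),np.polyval(np.polyder(p),tt-9).round(1))
o=r.get_obs(); print(o["time_s"],o["position"].round(4),o["contact_force"])
E
python3 p.py
```

```text
8.925 {'yellow': (195, 250.2), 'stripe': (137, 250.3), 'red': (213, 251.0)}
8.975 {'yellow': (194, 254.3), 'stripe': (131, 254.7), 'red': (208, 255.5)}
9.025 {'yellow': (200, 258.6), 'stripe': (122, 259.2), 'red': (211, 259.4)}
[ -3.72  84.7  616.9 ] [-0.   0.1 -0.1 -0.1 -0.1  0.4  0.  -0.1 -0. ]
   9.9 690.1 78.0
   9.95 694.0 77.6
   10.0 697.9 77.3
   10.05 701.7 76.9
   10.1 705.6 76.5
[ -4.1   83.65 616.64] [ 0.1  0.4 -0.6 -0.4  0.3  0.2  0.1  0.6 -0.2 -0.3 -0.3]
   9.95 692.4 75.9
   10.0 696.2 75.5
   10.05 699.9 75.0
   10.1 703.7 74.6
[ 1.8000e-01 -3.0300e+00  8.5120e+01  6.1692e+02] [-0.2  0.2 -0.1  0.1 -0.  -0.1 -0.1  0.4  0.  -0.  -0. ]
   9.9 691.2 80.1
   9.95 695.2 79.9
   10.0 699.2 79.6
   10.05 703.2 79.4
9.075 [0.4232 0.0688 0.059 ] [-0.51223385  0.27139009  0.05867156]
```

Request:
servo_tool(rows=[{"gripper": 1,"slide": [0,0,0],"rotation": [0,0,0]},{"gripper": 1,"slide": [0,0,0],"rotation": [0,0,0]},{"gripper": 1,"slide": [0,0,0],"rotation": [0,0,0]},{"gripper": 1,"slide": [0,0,0],"rotation": [0,0,0]},{"gripper": 1,"slide": [0,0,0],"rotation": [0,0,0]},{"gripper": 1,"slide": [0,0,0],"rotation": [0,0,0]},{"gripper": 1,"slide": [0,0,0],"rotation": [0,0,0]},{"gripper": 1,"slide": [0,0,0],"rotation": [0,0,0]}])

```text
time_s: 10.07
position: [0.4232, 0.0687, 0.0589]
tool_rot: [-0.002, -3.142, -0.0]
contact_force: [-1.1, 0.6, -0.2]
gripper_width: 0.002
finger_force: 0.0
```

```bash
cat > p.py <<'E'
from h import *
import json,os,sys
f="data.json"
D=json.load(open(f)) if os.path.exists(f) else [[5.025,219.3],[5.125,230.6],[5.95,324],[6.05,334.6],[8.15,542.3],[8.25,551.4],[8.35,560.4],[8.45,568.8],[8.925,610.5],[8.975,614.8],[9.025,619.1]]
for i in range(int(sys.argv[1])):
    t=r.get_obs()["time_s"]; im,_=r.snapshot("top"); L=lids("top",im,C0)
    v=[x[2] for k,x in L.items() if x[0]>(120 if k=="stripe" else 190)]
    if v:
        a=np.degrees(np.angle(np.exp(1j*np.radians(v)).mean())); g=D[-1][1]+(t-D[-1][0])*65; a+=360*round((g-a)/360); D.append([t,a])
    print(round(t,3),{k:(v[0],v[2]) for k,v in L.items()}, round(a,1) if v else None)
json.dump(D,open(f,"w"))
T,A=np.array(D).T; t0=T[-1]
for n in (len(T),12,8):
    n=min(n,len(T)); 
    for dg in (2,3):
        p=np.polyfit(T[-n:]-t0,A[-n:],dg); tt=np.arange(0,8,.005); a=np.polyval(p,tt); w=np.polyval(np.polyder(p),tt); k=np.argmax(a>=1061.5)
        print(n,dg,"w,acc now",p[-2].round(1),(2*p[-3]).round(2),"rms",np.std(np.polyval(p,T[-n:]-t0)-A[-n:]).round(2),"pass3 at",(t0+tt[k]).round(3) if k else ("never",a.max()),"w",w[k].round(1))
o=r.get_obs(); print(o["time_s"],o["position"].round(4),o["contact_force"].round(2))
cv2.imwrite("pics/last.png",im[:,:,::-1])
E
python3 p.py 3
```

```text
10.075 {'yellow': (212, 342.7), 'stripe': (154, 343.3), 'red': (203, 343.8), 'green': (195, 342.1)} 703.0
10.125 {'yellow': (207, 346.6), 'stripe': (158, 347.2), 'red': (201, 347.7), 'green': (194, 345.9)} 706.9
10.175 {'yellow': (212, 350.3), 'stripe': (159, 351.1), 'red': (203, 351.3), 'green': (195, 349.8)} 710.6
14 2 w,acc now 75.0 -7.9 rms 0.36 pass3 at ('never', np.float64(1057.5902436214221)) w 75.0
14 3 w,acc now 76.0 -6.56 rms 0.21 pass3 at 16.015 w 47.4
12 2 w,acc now 75.4 -7.64 rms 0.15 pass3 at 17.7 w 17.9
12 3 w,acc now 74.9 -8.39 rms 0.14 pass3 at ('never', np.float64(1010.1403144083192)) w 74.9
8 2 w,acc now 74.9 -8.29 rms 0.15 pass3 at ('never', np.float64(1044.1827053465254)) w 74.9
8 3 w,acc now 73.2 -12.7 rms 0.14 pass3 at ('never', np.float64(857.6134057049045)) w 73.2
10.225 [0.4231 0.0687 0.0589] [-0.14 -0.24  1.01]
```

Request:
servo_tool(rows=[{"gripper": 1,"slide": [0,0,0],"rotation": [0,0,0]},{"gripper": 1,"slide": [0,0,0],"rotation": [0,0,0]},{"gripper": 1,"slide": [0,0,0],"rotation": [0,0,0]},{"gripper": 1,"slide": [0,0,0],"rotation": [0,0,0]},{"gripper": 1,"slide": [0,0,0],"rotation": [0,0,0]},{"gripper": 1,"slide": [0,0,0],"rotation": [0,0,0]},{"gripper": 1,"slide": [0,0,0],"rotation": [0,0,0]},{"gripper": 1,"slide": [0,0,0],"rotation": [0,0,0]}])

```text
time_s: 11.22
position: [0.4232, 0.0687, 0.0589]
tool_rot: [-0.002, -3.142, -0.0]
contact_force: [-0.4, 0.2, -0.0]
gripper_width: 0.003
finger_force: 0.0
```

```bash
python3 p.py 3
```

```text
11.225 {'yellow': (199, 65.4), 'stripe': (158, 64.9), 'green': (194, 65.3)} 785.2
11.275 {'yellow': (198, 69.0), 'stripe': (155, 68.4), 'green': (194, 68.6)} 788.7
11.325 {'yellow': (193, 72.4), 'stripe': (153, 71.6), 'green': (195, 72.1)} 792.0
17 2 w,acc now 66.1 -7.84 rms 0.34 pass3 at 18.21 w 12.2
17 3 w,acc now 66.9 -7.08 rms 0.26 pass3 at 16.87 w 31.6
12 2 w,acc now 66.2 -7.84 rms 0.14 pass3 at 18.18 w 12.4
12 3 w,acc now 66.4 -7.45 rms 0.14 pass3 at 17.17 w 27.3
8 2 w,acc now 66.4 -7.68 rms 0.05 pass3 at 17.85 w 16.3
8 3 w,acc now 67.5 -4.81 rms 0.04 pass3 at 15.505 w 68.5
11.375 [0.4232 0.0687 0.0589] [ 0.46  0.02 -0.1 ]
```

Request:
servo_tool(rows=[{"gripper": 1,"slide": [0,0,0],"rotation": [0,0,0]},{"gripper": 1,"slide": [0,0,0],"rotation": [0,0,0]},{"gripper": 1,"slide": [0,0,0],"rotation": [0,0,0]},{"gripper": 1,"slide": [0,0,0],"rotation": [0,0,0]},{"gripper": 1,"slide": [0,0,0],"rotation": [0,0,0]},{"gripper": 1,"slide": [0,0,0],"rotation": [0,0,0]},{"gripper": 1,"slide": [0,0,0],"rotation": [0,0,0]},{"gripper": 1,"slide": [0,0,0],"rotation": [0,0,0]}])

```text
time_s: 12.38
position: [0.4232, 0.0687, 0.0589]
tool_rot: [0.002, 3.142, -0.0]
contact_force: [-0.0, 0.1, -0.4]
gripper_width: -0.001
finger_force: 0.0
```

Request:
servo_tool(rows=[{"gripper": 1,"slide": [0,0,0],"rotation": [0,0,0]},{"gripper": 1,"slide": [0,0,0],"rotation": [0,0,0]},{"gripper": 1,"slide": [0,0,0],"rotation": [0,0,0]},{"gripper": 1,"slide": [0,0,0],"rotation": [0,0,0]},{"gripper": 1,"slide": [0,0,0],"rotation": [0,0,0]},{"gripper": 1,"slide": [0,0,0],"rotation": [0,0,0]},{"gripper": 1,"slide": [0,0,0],"rotation": [0,0,0]},{"gripper": 1,"slide": [0,0,0],"rotation": [0,0,0]}])

```text
time_s: 13.38
position: [0.4232, 0.0687, 0.0589]
tool_rot: [-0.002, -3.142, 0.0]
contact_force: [-0.3, 0.2, 0.5]
gripper_width: -0.002
finger_force: 0.0
```

```bash
python3 p.py 3
python3 - <<'E'
from h import *
im=np.mean([cv2.imread(f"pics/{f}.png") for f in ("top0","t1","t2","b_0_top","b_1_top","c_0_top","c_1_top")],0).astype(np.uint8)
c=cv2.resize(im[150:185,295:340],(675,525),interpolation=cv2.INTER_CUBIC); cv2.imwrite("pics/ptr.png",c)
E
```

```text
13.375 {'red': (217, 196.2), 'green': (193, 197.5)} 916.8
13.425 {'red': (213, 198.7), 'green': (194, 200.0)} 919.4
13.475 {'red': (216, 201.7), 'green': (196, 202.8)} 922.2
20 2 w,acc now 51.5 -7.45 rms 0.85 pass3 at 17.21 w 23.6
20 3 w,acc now 53.8 -5.93 rms 0.26 pass3 at 16.56 w 37.2
12 2 w,acc now 53.1 -6.73 rms 0.29 pass3 at 16.8 w 30.7
12 3 w,acc now 55.1 -4.4 rms 0.07 pass3 at 16.25 w 46.7
8 2 w,acc now 53.9 -6.21 rms 0.07 pass3 at 16.64 w 34.2
8 3 w,acc now 53.6 -6.58 rms 0.07 pass3 at 16.755 w 31.0
13.525 [0.4232 0.0687 0.0589] [-0.39  0.81 -0.69]
```

View pics/ptr.png

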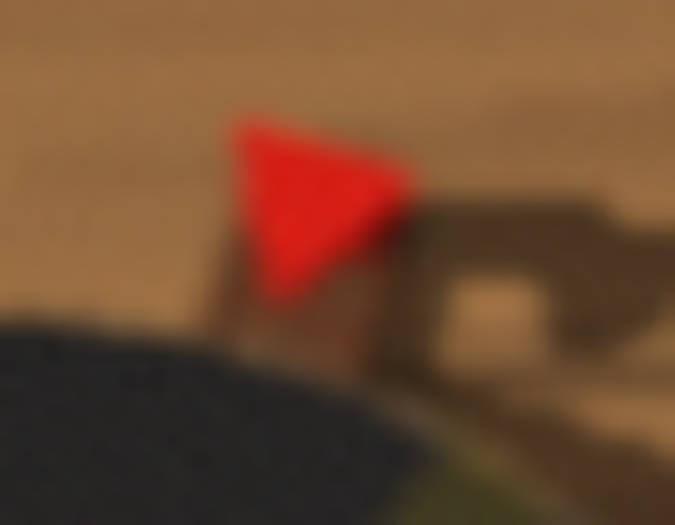

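Run:
```python
from h import *
q=np.array([[278,308],[237,118],[420,172]])/15-.5+[295,150]
X=onplane("top",q,.047)[:,:2]; d=X-C0; print(X.round(4),np.hypot(*d.T).round(4),np.degrees(np.arctan2(d[:,1],d[:,0])).round(2))
b=(d[1]+d[2])/2; print("basemid",np.degrees(np.arctan2(b[1],b[0])), "axis dir",np.degrees(np.arctan2(*(b-d[0])[::-1])), "basedir",np.degrees(np.arctan2(*(d[1]-d[2])[::-1]))-90)
```

```text
[[ 0.7335  0.0118]
 [ 0.7712  0.0191]
 [ 0.7599 -0.0157]] [0.1777 0.2119 0.2121] [-18.45 -13.35 -23.26]
basemid -18.30478920436543 axis dir -17.520544083749307 basedir -17.96895267132905
```

Request:
servo_tool(rows=[{"gripper": 1,"slide": [0,0,0],"rotation": [0,0,0]},{"gripper": 1,"slide": [0,0,0],"rotation": [0,0,0]},{"gripper": 1,"slide": [0,0,0],"rotation": [0,0,0]},{"gripper": 1,"slide": [0,0,0],"rotation": [0,0,0]},{"gripper": 1,"slide": [0,0,0],"rotation": [0,0,0]},{"gripper": 1,"slide": [0,0,0],"rotation": [0,0,0]},{"gripper": 1,"slide": [0,0,0],"rotation": [0,0,0]},{"gripper": 1,"slide": [0,0,0],"rotation": [0,0,0]}])

```text
time_s: 14.52
position: [0.4232, 0.0688, 0.0589]
tool_rot: [0.002, 3.142, -0.0]
contact_force: [0.5, 1.0, -0.3]
gripper_width: -0.001
finger_force: 0.0
```

Request:
servo_tool(rows=[{"gripper": 1,"slide": [0,0,0],"rotation": [0,0,0]},{"gripper": 1,"slide": [0,0,0],"rotation": [0,0,0]},{"gripper": 1,"slide": [0,0,0],"rotation": [0,0,0]},{"gripper": 1,"slide": [0,0,0],"rotation": [0,0,0]},{"gripper": 1,"slide": [0,0,0],"rotation": [0,0,0]},{"gripper": 1,"slide": [0,0,0],"rotation": [0,0,0]}])

```text
time_s: 15.28
position: [0.4232, 0.0687, 0.0589]
tool_rot: [-0.002, -3.142, -0.0]
contact_force: [0.0, -0.1, 1.1]
gripper_width: -0.0
finger_force: 0.0
```

```bash
sed -i 's/1061.5/1061.7/;s/\*65/*45/' p.py; python3 p.py 4
```

```text
15.275 {'yellow': (197, 289.7), 'stripe': (137, 291.4), 'red': (210, 291.0)} 1010.7
15.325 {'yellow': (199, 292.0), 'stripe': (141, 293.4), 'red': (209, 293.2)} 1012.9
15.375 {'yellow': (195, 293.9), 'stripe': (142, 295.6), 'red': (212, 295.4)} 1015.0
15.425 {'yellow': (195, 296.3), 'stripe': (143, 297.7), 'red': (210, 297.5)} 1017.2
24 2 w,acc now 39.5 -7.08 rms 1.72 pass3 at 16.76 w 30.0
24 3 w,acc now 43.5 -4.99 rms 0.25 pass3 at 16.515 w 38.3
12 2 w,acc now 42.8 -5.92 rms 0.15 pass3 at 16.555 w 36.1
12 3 w,acc now 43.4 -5.31 rms 0.06 pass3 at 16.525 w 37.7
8 2 w,acc now 43.1 -5.78 rms 0.07 pass3 at 16.545 w 36.6
8 3 w,acc now 42.7 -6.29 rms 0.07 pass3 at 16.57 w 35.3
15.475 [0.4232 0.0687 0.0589] [ 0.71 -0.63 -0.88]
```

Request:
servo_tool(rows=[{"gripper": 1,"slide": [0,0,0],"rotation": [0,0,0]},{"gripper": 1,"slide": [0,0,0],"rotation": [0,0,0]},{"gripper": 1,"slide": [0,0,0],"rotation": [0,0,0]},{"gripper": 1,"slide": [0,0,0],"rotation": [0,0,0]}])

```text
time_s: 15.98
position: [0.4232, 0.0687, 0.0589]
tool_rot: [0.002, 3.142, -0.0]
contact_force: [0.9, -0.2, 0.7]
gripper_width: 0.002
finger_force: 0.0
```

```bash
python3 p.py 2
```

```text
15.975 {'yellow': (203, 319.0), 'stripe': (161, 319.9), 'red': (210, 320.2), 'green': (166, 320.5)} 1039.7
16.025 {'yellow': (199, 320.9), 'stripe': (161, 321.9), 'red': (203, 322.4), 'green': (179, 321.8)} 1041.7
26 2 w,acc now 35.7 -7.01 rms 1.84 pass3 at 16.7 w 31.0
26 3 w,acc now 40.3 -4.85 rms 0.27 pass3 at 16.53 w 37.9
12 2 w,acc now 39.4 -5.84 rms 0.09 pass3 at 16.55 w 36.4
12 3 w,acc now 39.0 -6.29 rms 0.06 pass3 at 16.565 w 35.6
8 2 w,acc now 39.1 -6.13 rms 0.05 pass3 at 16.56 w 35.8
8 3 w,acc now 40.0 -2.89 rms 0.03 pass3 at 16.535 w 38.9
16.075 [0.4232 0.0687 0.0589] [0.98 0.08 0.27]
```

Request:
servo_tool(rows=[{"gripper": 1,"slide": [0,0,0],"rotation": [0,0,0]},{"gripper": 1,"slide": [0,0,0],"rotation": [0,0,0]},{"gripper": 1,"slide": [0,0,0],"rotation": [0,0,0]},{"gripper": 1,"slide": [0,0,0.25],"rotation": [0,0,0]},{"gripper": 1,"slide": [0,0,0],"rotation": [0,0,0]}])

```text
time_s: 16.7
position: [0.4241, 0.0691, 0.0529]
tool_rot: [0.001, 3.138, 0.001]
contact_force: [-9.0, -1.1, 23.4]
gripper_width: -0.002
finger_force: 11.9
```

```bash
python3 p.py 3 | grep -v rms
```

```text
16.7 {'yellow': (209, 340.5), 'stripe': (160, 341.3), 'red': (203, 341.8), 'green': (195, 340.2)} 1060.9
16.75 {'yellow': (208, 340.6), 'stripe': (159, 341.3), 'red': (201, 341.7), 'green': (196, 340.1)} 1060.9
16.8 {'yellow': (211, 340.5), 'stripe': (160, 341.1), 'red': (202, 341.8), 'green': (195, 340.2)} 1060.9
16.85 [0.4241 0.0691 0.0529] [-9.29 -0.46 23.33]
```

The wheel is standing still within about 1° of the pointer. Next I'll lift straight up and retreat.

Request:
servo_tool(rows=[{"gripper": 1,"slide": [0,0,-0.2],"rotation": [0,0,0]},{"gripper": 1,"slide": [0,0,-0.5],"rotation": [0,0,0]},{"gripper": 1,"slide": [0,0,-1],"rotation": [0,0,0]},{"gripper": 1,"slide": [0,0,-1],"rotation": [0,0,0]},{"gripper": 1,"slide": [0.3,0,-1],"rotation": [0,0,0]},{"gripper": 1,"slide": [0,0.7,-0.5],"rotation": [0,0,0]},{"gripper": 1,"slide": [0,0.7,0],"rotation": [0,0,0]},{"gripper": 1,"slide": [0,0,0],"rotation": [0,0,0]}])

```text
time_s: 17.85
position: [0.4111, 0.1258, 0.2163]
tool_rot: [0.002, -3.141, -0.0]
contact_force: [0.2, -0.5, -0.9]
gripper_width: 0.001
finger_force: 0.0
```

```bash
python3 p.py 2 | grep -v rms
python3 - <<'E'
import cv2; a=cv2.imread("pics/last.png"); cv2.imwrite("pics/fin.png",cv2.resize(a[130:330,190:430],(720,600),interpolation=cv2.INTER_CUBIC))
E
```

```text
17.85 {'yellow': (209, 340.9), 'stripe': (159, 341.6), 'red': (203, 342.0), 'green': (196, 340.2)} 1061.2
17.9 {'yellow': (212, 340.8), 'stripe': (158, 341.5), 'red': (203, 342.0), 'green': (195, 340.3)} 1061.2
17.95 [0.4111 0.1245 0.2161] [ 0.2  -1.13 -0.61]
```

View pics/fin.png

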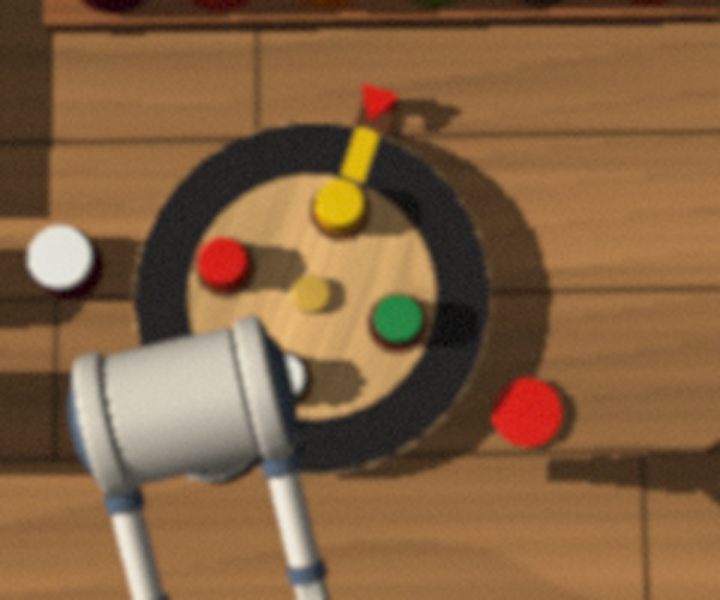

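The yellow stripe at crop (360,155) lines up with the pointer tip at (365,122). The plum jar and lid haven't moved, and the hand is clear.

```bash
python3 -c "
from cell import r
print(r.hand_in())"
```

```text
the job is handed in; nothing more can be done
None
```

The carousel was flicked anticlockwise and spun freely; its yellow jar passed the pointer twice, and I braked it on the third arrival with the yellow mark within about 1° of the pointer, then took the hand away and handed the job in.

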